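# Wipe the leather offcuts off the cutting mat

## Robot

A 6-joint arm with a two-finger parallel gripper is mounted at the origin on the work surface. World frame = base frame: x ahead of the robot, y to its left, z up, the work surface at z = 0. Lengths are in m, angles in rad, forces in N, time in s.
With the tool pointing down it reaches from about 0.3 to 0.85 m from the base axis. Payload 4.2 kg.
Tool frame: the origin (TCP) lies between the finger pads, 19 mm behind the fingertips; this is the grasp point; z points along the fingers, y is the line along which they close (so a half turn about z gives the same grasp; the last joint's range is limited). The gripper opens to 91 mm and grips with 3 to 60 N. Pads are 32 mm wide; open, the fingers measure 118 mm over their backs; the gripper's body (76 mm by 178 mm) begins 60 mm behind the grasp point.
Start: joints at [-1.351, 0.32, 1.565, -0, 1.257, -0.02], TCP at [0.137, -0.559, 0.233] pointing down, gripper open.
Joint ranges: [-3.11, 3.11], [-0.84, 2.01], [0.21, 2.61], [-1.34, 4.49], [0.05, 2.63], [-2.56, 2.56]. Speed limits (rad/s): [2.57, 2.57, 3.14, 3.14, 3.14, 3.14].

## Interface

Orientations are given as a unit quaternion [x, y, z, w].
In Python, from workcell import ctrl gives the robot as it stands.
- The arm moves only by the shell command python3 -m inch 'ROWS' [FORCE]. ROWS is JSON, a list of rows, each a list of 7 numbers: the shift along the tool's x, y, z in m, then the turn, a rotation vector about the tool's x, y, z in degrees, then the finger opening in m, from 0 to 0.0912. A call has 1 to 12 rows; each row is the pose to reach, as a shift and turn from the pose commanded when the call began, along the tool's axes at that moment; what a row does not reach only later rows make up. A row lasts 1/12 s, in which the tool goes at most 41.7 mm and 7.16 degrees, less where a joint would pass 70% of its speed; a pose out of reach is approached as far as the arm can. A call with a gripper value outside its range is refused whole. The fingers move at their own pace and stop on an object; FORCE is the grip in N (left out, the last holds). Time passes only in rows, so rows that repeat a pose let the fingers close. It gives the time, the measured TCP pose, the force, the opening and the grip force at its end, in the units of the state.
- ctrl.observe(): the state, without advancing time (a new reading comes with each control period).
- ctrl.grab_frame(name): name is "scene" or "top"; returns (picture, depth): 400x640x3 uint8, red, green, blue; 400x640 float32, m along the optical axis (not along the pixel's ray), 0 where there is no reading.
- ctrl.camera_model(name): a dict with "mtx" (3x3 intrinsics, pixels), "k1" (the pictures are not rectified: a ray, as slopes to the right and down, at radius r is drawn at 1 + k1 r^2 times it, then the intrinsics apply), "xyz" and "attitude" of the camera in the world. Camera axes: x right, y down, z forward; pixel columns grow to the right and rows downward; lengths in m; the calibration is good to about 2 mm. A picture is of the moment at which its call begins. camera_model takes no time and is no camera call.
- ctrl.job_done(): hands the job in; it is judged then, once.
The state is a dict: "clock": time; "q": joint angles; "joint_vel": joint speeds; "joint_efforts": joint torques, N m; "tcp_pos": TCP position; "tool_rot": TCP orientation; "wrist_force": force on the tool from outside, world axes, zero at the start; "ft_torque": the same for the moment, N m; "width": opening from 0.0 (shut) to 1.0 (fully open); "grip_force": force on a finger pad.
Only numpy, scipy, OpenCV 4.12 (cv2) and the standard library are available. Lean on these libraries where they do the work, as an engineer would, in place of code of your own. Each camera call takes 0.05 s, during which the arm holds its last target. There are 200 camera calls.

## Task

Clear the cutting mat: first lift the brass pattern weight off it and stand it upright on the bench, out of the way. Then draw the scraper block out of the caddy, set it down flat on its black sole and let go, take it again across the middle of its back, and with the sole flat wipe all five leather offcuts off the mat into the black tray, keeping the gripper itself off the offcuts. Finish with the scraper set down on its sole on the cleared mat, nothing but the five offcuts in the tray, and the bottle, wallet and knife left alone.

Things in the scene. Friction and masses are not known exactly. Their poses are not given: they have to be found in the camera images.
- slab: Fixed grey granite slab with a green cutting mat, one piece, 200 mm (x) by 340 mm (y); top of the mat 53 mm above the bench. Origin: centre of the underside; z up. Its y ends are open, without a lip. Weight and offcuts start with centres within 60 mm (x) and 85 mm (y) of the middle, so both y ends are bare. The tray stands against one y end, the caddy off the other; which is which changes.
- tray: Fixed open black plastic tray for offcuts, 240 mm (x) by 160 mm (y), 42 mm high, walls and floor 4 mm. One long side stands 1 mm from the slab's y end and overlaps it by 20 mm each way; its rim is 11 mm lower than the mat. Origin: centre of the underside; axes parallel to the slab's.
- caddy: Fixed plywood tool caddy, 138 mm (x) by 72 mm (y), 75 mm high, walls and floor 5 mm. Origin: centre of the underside; z up. Its -x compartment, 76 by 62 mm inside, holds the scraper; the +x one holds three short fixed tools with handles up to 132 mm above the bench. Its -x side faces roughly the robot; the bench on the robot's side of slab, tray and caddy is clear.
- scraper: Loose block, 170 long, 60 high, 0.26 kg: pale wood 40 thick (y), black sole 8 thick, 46 wide. Starts standing on end in the caddy, top 175 above the bench. Origin: centre of the end face then down; z along its length to the other end; x from sole face (-30) to back (+30), wood from -22; y across: grip the wood along y. In the caddy the sole faces the caddy's -x. On its sole, x points up. (mm)
- scraper_mid (a point): Centre of the scraper block: 85 mm along its length, 30 mm above the sole face; axes as the block's.
- weight: Loose brass pattern weight, about 0.42 kg: round foot 54 mm across and 22 mm high, a neck 14 mm across, and on top a cylindrical grip knob 24 mm across from 36 to 62 mm above its underside. Stands upright on the mat among the offcuts. Origin: centre of the underside; z up.
- offcut1: Loose tan round of stiff sole leather, 42 mm across, 7 mm thick, 11 g, flat on the mat. Origin: centre of the underside.
- offcut2: Loose dark brown stiff leather rectangle 42 x 32 mm, 7 mm thick, 11 g. Origin: centre of the underside.
- offcut3: Loose light tan stiff leather strip 50 x 22 mm, 8 mm thick, 11 g. Origin: centre of the underside.
- offcut4: Loose tan L-shaped stiff leather piece 40 x 36 mm, 7 mm thick, 11 g. Origin: middle of its outline, underside.
- offcut5: Loose dark red stiff leather square 36 x 36 mm, 7 mm thick, 11 g. Origin: centre of the underside.
- bottle: Bystander: clear plastic water bottle with blue cap, 60 mm across, 165 mm high, standing on the bench on the slab's far side. Origin: centre of the underside. Leave alone.
- wallet: Bystander: brown leather wallet lying flat, 70 x 100 mm, 14 mm thick, on the slab's far side. Origin: centre of the underside. Leave alone.
- knife: Bystander: green-handled utility knife lying flat, 20 x 120 mm, 14 mm high, blade along its +y, on the slab's far side. Origin: centre of the handle's underside. Leave alone.

How it is judged:
On the way, in this order (a step that is already met when the one before it is completed fails the run):
1. the pattern weight stands upright on the bench, off the mat, not in the tray, released (height (world z) of weight below 0.012 m and angle between weight's own z axis and vertical below 0.12 rad and contact force between the fingers and weight below 0.05 N and linear speed of weight below 0.03 m/s and not (x of weight in the frame of tray between -0.12 and 0.12 m and y of weight in the frame of tray between -0.08 and 0.08 m)), for 0.2 s.
2. the scraper is out of the caddy, set down flat on its sole and let go (angle between scraper's own x axis and vertical below 0.15 rad and contact force between the fingers and scraper below 0.05 N and linear speed of scraper below 0.03 m/s), for 0.2 s.
3. the scraper, sole down, is gripped again across the middle of its back (tool point within 40 mm of the block's centre) (angle between scraper's own x axis and vertical below 0.15 rad and contact force between the fingers and scraper above 1 N and distance between the grasp point and scraper_mid below 0.04 m), for 0.1 s.
4. all five offcuts are in the tray (x of offcut1 in the frame of tray between -0.12 and 0.12 m and y of offcut1 in the frame of tray between -0.08 and 0.08 m and z of each of offcut1, offcut2, offcut3, offcut4, offcut5 in the frame of tray below 0.05 m and x of offcut2 in the frame of tray between -0.12 and 0.12 m and y of offcut2 in the frame of tray between -0.08 and 0.08 m and x of offcut3 in the frame of tray between -0.12 and 0.12 m and y of offcut3 in the frame of tray between -0.08 and 0.08 m and x of offcut4 in the frame of tray between -0.12 and 0.12 m and y of offcut4 in the frame of tray between -0.08 and 0.08 m and x of offcut5 in the frame of tray between -0.12 and 0.12 m and y of offcut5 in the frame of tray between -0.08 and 0.08 m), for 0.2 s.
At the end, for the whole second after the job is handed in: All five offcuts rest in the tray (origin inside its outline, under 50 mm up); the scraper is released, flat on its sole (0.15 rad) on the mat, centre over the slab; the weight stands upright (0.12 rad), released, on the bench, not on slab or in tray; everything still (all of step 1 and all of step 2 and all of step 4 and linear speed of each of offcut1, offcut2, offcut3, offcut4, offcut5 below 0.03 m/s and x of scraper_mid in the frame of slab between -0.1 and 0.1 m and y of scraper_mid in the frame of slab between -0.165 and 0.165 m and z of scraper_mid in the frame of slab between 0.076 and 0.09 m); the robot touches nothing.
It fails at once if the gripper or arm touches an offcut (they are moved with the scraper only) (contact force between any of the fingers, the arm and offcut1 above 0.05 N or contact force between any of the fingers, the arm and offcut2 above 0.05 N or contact force between any of the fingers, the arm and offcut3 above 0.05 N or contact force between any of the fingers, the arm and offcut4 above 0.05 N or contact force between any of the fingers, the arm and offcut5 above 0.05 N).
It fails at once if an offcut is pushed with the scraper while its sole is not flat (tilted over 0.4 rad) (angle between scraper's own x axis and vertical above 0.4 rad and (contact force between scraper and offcut1 above 0.05 N or contact force between scraper and offcut2 above 0.05 N or contact force between scraper and offcut3 above 0.05 N or contact force between scraper and offcut4 above 0.05 N or contact force between scraper and offcut5 above 0.05 N)).
It fails at once if the bottle, wallet or knife is moved more than 20 mm or the bottle tipped (distance of any of bottle, wallet, knife from where it was at the start of the episode above 0.02 m or angle between bottle's own z axis and vertical above 0.3 rad).
It also fails if it takes over 72 s, if anything falls off the work surface, if the arm or the gripper's body presses on something with over 40 N, if the wrist force passes 120 N, or if a joint passes its speed limit or range.

## Working session

There is one attempt and no reset: what is moved stays moved. The work goes in short steps, Python scripts to look and compute and a shell command to move; the robot and the scene stay as the last step left them, time stands still between calls to the robot, and variables do not carry over. Pictures are saved under pics/ and viewed, at most 10 in all, crops included, and the job is handed in when it is done.

```bash
ls; mkdir -p pics; python3 - <<'E'
from workcell import ctrl
import cv2,numpy as np
for n in("scene","top"):
    p,d=ctrl.grab_frame(n); cv2.imwrite(f"pics/{n}0.png",p[:,:,::-1]); np.savez(f"{n}0.npz",p=p,d=d)
    print(n,ctrl.camera_model(n))
print(ctrl.observe())
E
```

```text
pics
scene {'mtx': array([[472.11653738,   0.        , 324.78350253],
       [  0.        , 472.11653738, 191.85274014],
       [  0.        ,   0.        ,   1.        ]]), 'k1': -0.07071477209483419, 'xyz': array([ 1.30527449, -0.04955667,  0.94163596]), 'attitude': array([ 0.69965424,  0.62997386, -0.22396617, -0.25190481])}
top {'mtx': array([[423.1149266 ,   0.        , 321.31960828],
       [  0.        , 423.1149266 , 197.34547543],
       [  0.        ,   0.        ,   1.        ]]), 'k1': -0.033206630815363986, 'xyz': array([0.54590668, 0.01149673, 0.88251908]), 'attitude': array([-0.70418765,  0.70918652, -0.02594495,  0.02238529])}
{'clock': 0.1, 'q': array([-1.35099256e+00,  3.20256547e-01,  1.56554259e+00, -5.62804964e-06,
        1.25739627e+00, -2.00284229e-02]), 'joint_vel': array([-0.00128216,  0.00063555, -0.00154267, -0.00151066,  0.00041335,
        0.00010567]), 'joint_efforts': array([ 4.72693705e-05, -4.13334310e+01, -2.32509863e+01,  7.28020747e-02,
        4.21661488e-02, -5.80047617e-05]), 'tcp_pos': array([ 0.13647824, -0.55814234,  0.23199352]), 'tool_rot': array([ 9.92818254e-01,  1.19629733e-01, -8.25773433e-05, -7.97113414e-04]), 'wrist_force': array([-0.19026677, -0.57272218, -0.66297407]), 'ft_torque': array([-0.01004088, -0.00387258,  0.04135037]), 'grip_force': 0.0, 'width': 1.001744639220126}
```

View pics/top0.png

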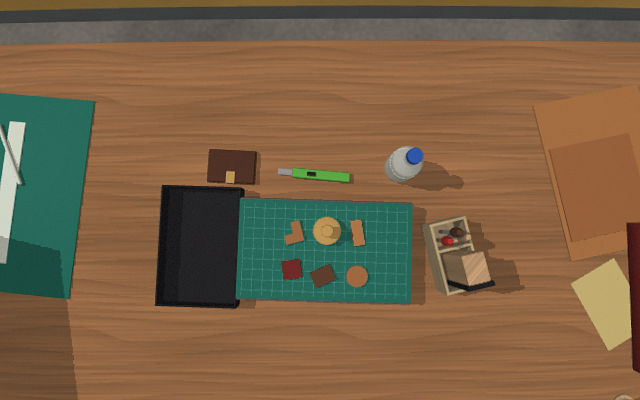

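View pics/scene0.png

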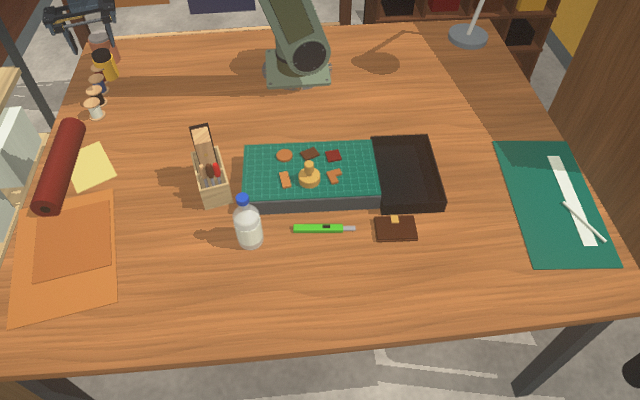

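The top view shows the mat centred near (325,250), the weight's knob at (327,231), and five offcuts at (294,232), (358,233), (291,269), (322,275) and (357,276). The tray is to the left (+y), the caddy at (458,255), and the scraper top at (476,267). The scene view agrees.

```bash
cat > h.py <<'E'
import numpy as np,cv2
from scipy.spatial.transform import Rotation as R
from workcell import ctrl
def ray(n,uv):
    c=ctrl.camera_model(n);k=c['mtx']
    d=np.array([c['k1'],0,0,0.])
    s=cv2.undistortPoints(np.array(uv,float).reshape(-1,1,2),k,d).reshape(-1,2)
    return c['xyz'],s,R.from_quat(c['attitude']).as_matrix()
def atz(n,uv,z):
    o,s,M=ray(n,uv); w=np.c_[s,np.ones(len(s))]@M.T
    return o+w*((z-o[2])/w[:,2])[:,None]
def cloud(n,d):
    v,u=np.mgrid[0:400,0:640]
    o,s,M=ray(n,np.c_[u.ravel(),v.ravel()])
    P=(np.c_[s,np.ones(len(s))]*d.ravel()[:,None])@M.T+o
    return P.reshape(400,640,3)
def grab(n,f=None):
    p,d=ctrl.grab_frame(n)
    if f: cv2.imwrite(f"pics/{f}.png",p[:,:,::-1])
    return p,cloud(n,d)
def rect(pts):
    (c,s,a)=cv2.minAreaRect((pts[:,:2]*1000).astype(np.float32)); b=cv2.boxPoints((c,s,a))
    return np.round(c,1),np.round(s,1),round(a,1),np.round(b).tolist()
E
python3 - <<'E'
from h import *
z=np.load('top0.npz');p=z['p'];P=cloud('top',z['d']);Z=P[...,2]
def box(u0,u1,v0,v1):
    m=np.zeros(Z.shape,bool);m[v0:v1,u0:u1]=1;return m
slab=box(225,425,190,310)&(abs(Z-.054)<.012)&(z['d']>0)
m=slab&(P[...,1]<P[...,1][250,240]+.02)
hsv=cv2.cvtColor(p,cv2.COLOR_RGB2HSV)
g=box(225,425,190,310)&(hsv[...,0]>65)&(hsv[...,0]<95)&(hsv[...,1]>80)
print('slab z',np.median(Z[g]),'rect',rect(atz('top',np.argwhere(g)[:,::-1],.053)))
a=box(425,520,200,310)
for lo,hi in((.165,.185),(.065,.085)):
    k=a&(Z>lo)&(Z<hi);print('caddy/scr',lo,k.sum(),rect(P[k]),np.median(Z[k]))
w=box(305,350,210,250)&(Z>.105)&(Z<.125);print('knob',rect(P[w]),np.median(Z[w]),P[w].mean(0))
o=box(250,405,210,295)&~g
n,l,st,ce=cv2.connectedComponentsWithStats(cv2.morphologyEx(o.astype(np.uint8),cv2.MORPH_OPEN,np.ones((3,3)))) 
for i in range(1,n):
    if st[i,4]>60: print('off',st[i,4],ce[i],rect(atz('top',np.argwhere(l==i)[:,::-1],.06)))
t=box(150,245,180,312)&(Z>.03)&(Z<.05);print('tray',rect(P[t]))
E
```

```text
slab z 0.053004151191828996 rect (array([498.8,   2.6]), array([340.4, 192.4]), 87.7, [[396.0, -164.0], [588.0, -171.0], [602.0, 169.0], [409.0, 177.0]])
caddy/scr 0.165 910 (array([ 469.9, -252.2]), array([59.2, 46.9]), 11.7, [[436.0, -235.0], [446.0, -281.0], [504.0, -269.0], [494.0, -223.0]]) 0.17198087907785314
caddy/scr 0.065 761 (array([ 489.2, -247.6]), array([137.3,  73.3]), 12.7, [[414.0, -227.0], [430.0, -298.0], [564.0, -268.0], [548.0, -197.0]]) 0.07432358340963696
knob (array([537.3,  -2.5]), array([21.9, 21.7]), 89.5, [[526.0, -13.0], [548.0, -13.0], [548.0, 8.0], [527.0, 9.0]]) 0.11473968160598824 [ 0.53790871 -0.00244452  0.11470285]
off 651 [326.53456221 230.31950845] (array([538.7,  -2.4]), array([52.4, 54.2]), 89.6, [[511.0, -28.0], [566.0, -29.0], [566.0, 24.0], [512.0, 24.0]])
off 320 [356.965625 232.234375] (array([534. , -61.5]), array([51.1, 23.6]), 8.1, [[507.0, -53.0], [510.0, -77.0], [561.0, -70.0], [558.0, -46.0]])
off 310 [294.4        233.17741935] (array([535.3,  63.7]), array([41.7, 37.1]), 13.8, [[511.0, 77.0], [519.0, 41.0], [560.0, 51.0], [551.0, 87.0]])
off 362 [291.21270718 268.95856354] (array([464.3,  66.2]), array([36.6, 36.3]), 8.1, [[444.0, 82.0], [449.0, 46.0], [485.0, 51.0], [480.0, 87.0]])
off 372 [322.31451613 275.49462366] (array([451.2,   6.3]), array([32.5, 42.4]), 23.9, [[428.0, 19.0], [445.0, -20.0], [475.0, -6.0], [457.0, 32.0]])
off 399 [356.42105263 275.82706767] (array([449.8, -59.6]), array([40.5, 42.1]), 89.4, [[429.0, -80.0], [471.0, -80.0], [471.0, -40.0], [429.0, -39.0]])
tray (array([508.9, 244.5]), array([177.7, 239.4]), 88.0, [[386.0, 160.0], [625.0, 151.0], [632.0, 329.0], [392.0, 337.0]])
```

```bash
cat >> h.py <<'E'
def goal(pos,yaw=0,tilt=0):
    """shift (mm) and turn (deg) in tool axes to reach pos with tool-x yaw (deg); tilt swings tool z from down to forward"""
    s=ctrl.observe();A=R.from_quat(s['tool_rot'])
    B=R.from_euler('z',yaw,degrees=True)*R.from_matrix(np.diag([1,-1,-1.]))*R.from_euler('y',tilt,degrees=True)
    d=A.inv().apply(np.array(pos)-s['tcp_pos']);r=(A.inv()*B).as_rotvec(degrees=True)
    print('shift mm',np.round(d*1000,1),'turn',np.round(r,2),'| at',np.round(s['tcp_pos']*1000,1),'q',np.round(s['q'],2),'F',np.round(s['wrist_force'],1),'w',round(s['width']*91.2,1),round(s['grip_force'],1))
E
python3 -c "
from h import *
goal([.538,-.0025,.235],0)
z=np.load('top0.npz');P=cloud('top',z['d'])
k=np.zeros((400,640),bool);k[200:310,425:520]=1
c,s=np.cos(np.radians(12.3)),np.sin(np.radians(12.3))
a=P-np.array([.4892,-.2476,0]);cx=a[...,0]*c+a[...,1]*s;cy=-a[...,0]*s+a[...,1]*c
h=k&(P[...,2]>.085)&(P[...,2]<.14)&(cx>0);print('handles caddy x',np.percentile(cx[h],[0,2,50,100]),'z',P[...,2][h].max())
t=k&(P[...,2]>.165)
A=np.c_[P[t][:,:2],np.ones(t.sum())];print(np.linalg.lstsq(A,P[t][:,2],rcond=None)[0],P[t].mean(0))
"
```

```text
shift mm [ 522.  -444.4   -2.3] turn [-9.000e-02  1.000e-02  1.374e+01] | at [ 136.5 -558.1  232. ] q [-1.35  0.32  1.57 -0.    1.26 -0.02] F [-0.2 -0.6 -0.7] w 91.4 0.0
handles caddy x [7.89431190e-05 2.00767844e-03 3.38421940e-02 5.49366608e-02] z 0.13922007422685923
[0.04358207 2.51428227 0.78363773] [ 0.47125799 -0.24213296  0.19538552]
```

```bash
python3 -m inch '[[0.522,-0.444,-0.002,0,0,13.7,0.06],[0.522,-0.444,-0.002,0,0,13.7,0.06],[0.522,-0.444,-0.002,0,0,13.7,0.06],[0.522,-0.444,-0.002,0,0,13.7,0.06],[0.522,-0.444,-0.002,0,0,13.7,0.06],[0.522,-0.444,-0.002,0,0,13.7,0.06],[0.522,-0.444,-0.002,0,0,13.7,0.06],[0.522,-0.444,-0.002,0,0,13.7,0.06],[0.522,-0.444,-0.002,0,0,13.7,0.06],[0.522,-0.444,-0.002,0,0,13.7,0.06],[0.522,-0.444,-0.002,0,0,13.7,0.06],[0.522,-0.444,-0.002,0,0,13.7,0.06]]'; python3 -c "
from h import *
goal([.538,-.0025,.235],0)"
```

```text
clock: 1.1
tcp_pos: [0.4301, -0.1514, 0.2341]
tool_rot: [1.0, 0.0, -0.0, 0.0]
wrist_force: [0.4, -1.0, 0.4]
width: 0.659
grip_force: 0.0
shift mm [ 108.  -148.8   -0.9] turn [0.01 0.01 0.05] | at [ 430.1 -151.4  234.1] q [-0.36  0.13  1.81 -0.    1.2   1.21] F [ 0.4 -1.   0.4] w 60.1 0.0
```

```bash
python3 -m inch '[[0.108,-0.149,0,0,0,0,0.06],[0.108,-0.149,0,0,0,0,0.06],[0.108,-0.149,0,0,0,0,0.06],[0.108,-0.149,0,0,0,0,0.06],[0.108,-0.149,0,0,0,0,0.06],[0.108,-0.149,0,0,0,0,0.06],[0.108,-0.149,0,0,0,0,0.06],[0.108,-0.149,0.1,0,0,0,0.06],[0.108,-0.149,0.1,0,0,0,0.06],[0.108,-0.149,0.1,0,0,0,0.06],[0.108,-0.149,0.1,0,0,0,0.06],[0.108,-0.149,0.1,0,0,0,0.06]]' 20; python3 -c "
from h import *
goal([.538,-.0025,.104],0)"
```

```text
clock: 2.1
tcp_pos: [0.5366, -0.0055, 0.134]
tool_rot: [1.0, -0.0, -0.001, 0.0]
wrist_force: [1.1, -0.4, -0.4]
width: 0.659
grip_force: 0.0
shift mm [ 1.4 -3.1 30. ] turn [ 0.02  0.1  -0.05] | at [536.6  -5.5 134. ] q [-0.03  0.34  1.8  -0.    1.    1.54] F [ 1.1 -0.4 -0.4] w 60.1 0.0
```

```bash
python3 -m inch '[[0.001,-0.003,0.03,0,0,0,0.06],[0.001,-0.003,0.03,0,0,0,0.06],[0.001,-0.003,0.03,0,0,0,0.06],[0.001,-0.003,0.03,0,0,0,0.015],[0.001,-0.003,0.03,0,0,0,0.015],[0.001,-0.003,0.03,0,0,0,0.015],[0.001,-0.003,0.03,0,0,0,0.015],[0.001,-0.003,0.03,0,0,0,0.015],[0.001,-0.003,0.03,0,0,0,0.015],[0.001,-0.003,0.03,0,0,0,0.015]]' 25; python3 -c "
from h import *
goal([.34,.1,.2],0)"
```

```text
clock: 2.93
tcp_pos: [0.539, -0.0025, 0.1049]
tool_rot: [1.0, 0.001, 0.001, 0.001]
wrist_force: [0.8, -4.6, 4.7]
width: 0.256
grip_force: 25.0
shift mm [-198.7 -102.6  -95.6] turn [ 0.13 -0.08  0.09] | at [539.   -2.5 104.9] q [-0.02  0.38  1.83 -0.    0.93  1.55] F [ 0.8 -4.6  4.7] w 23.3 25.0
```

```bash
python3 -m inch '[[0,0,-0.04,0,0,0,0.015],[0,0,-0.08,0,0,0,0.015],[0,0,-0.08,0,0,0,0.015],[-0.03,-0.015,-0.08,0,0,0,0.015],[-0.06,-0.03,-0.08,0,0,0,0.015],[-0.09,-0.045,-0.08,0,0,0,0.015],[-0.12,-0.06,-0.08,0,0,0,0.015],[-0.15,-0.075,-0.08,0,0,0,0.015],[-0.175,-0.09,-0.08,0,0,0,0.015],[-0.199,-0.102,-0.08,0,0,0,0.015],[-0.199,-0.102,-0.08,0,0,0,0.015],[-0.199,-0.102,-0.08,0,0,0,0.015]]'; python3 -c "
from h import *
goal([.34,.1,.054],0)"
```

```text
clock: 3.93
tcp_pos: [0.3374, 0.1008, 0.1832]
tool_rot: [1.0, 0.001, -0.001, 0.0]
wrist_force: [0.8, -0.6, -4.0]
width: 0.258
grip_force: 25.0
shift mm [  2.9   0.8 129.2] turn [0.01 0.12 0.16] | at [337.4 100.8 183.2] q [0.26 0.01 2.09 0.   1.04 1.83] F [ 0.8 -0.6 -4. ] w 23.5 25.0
```

```bash
python3 -m inch '[[0,0,0.03,0,0,0,0.015],[0,0,0.06,0,0,0,0.015],[0,0,0.09,0,0,0,0.015],[0,0,0.11,0,0,0,0.015],[0,0,0.12,0,0,0,0.015],[0,0,0.127,0,0,0,0.015],[0,0,0.13,0,0,0,0.015],[0,0,0.13,0,0,0,0.015]]'; python3 -c "
from h import *
goal([.34,.1,.054],0)"
```

```text
clock: 4.6
tcp_pos: [0.3399, 0.1004, 0.0537]
tool_rot: [1.0, 0.0, -0.0, 0.0]
wrist_force: [-0.3, 0.0, -4.3]
width: 0.26
grip_force: 25.0
shift mm [ 0.1  0.4 -0.3] turn [0.01 0.04 0.01] | at [339.9 100.4  53.7] q [ 0.25  0.21  2.29 -0.    0.65  1.83] F [-0.3  0.  -4.3] w 23.7 25.0
```

```bash
python3 -m inch '[[0,0,0.001,0,0,0,0.015],[0,0,0.0017,0,0,0,0.015],[0,0,0.0017,0,0,0,0.05],[0,0,0.0017,0,0,0,0.05],[0,0,0.0017,0,0,0,0.05],[0,0,0.0017,0,0,0,0.05],[0,0,0.0017,0,0,0,0.05],[0,0,-0.03,0,0,0,0.05],[0,0,-0.06,0,0,0,0.05],[0,0,-0.1,0,0,0,0.06],[0,0,-0.14,0,0,0,0.06],[0,0,-0.18,0,0,0,0.06]]'; python3 -c "
from h import *
goal([.34,.1,.054],0)
p,P=grab('top','top1')
Z=P[...,2];k=(Z>.05)&(Z<.07)&(P[...,0]<.38)&(P[...,0]>.28)&(abs(P[...,1]-.1)<.05);print(k.sum(),P[k].mean(0) if k.any() else 0)
M=np.radians(12.2);c=np.array([.4699,-.2522])
for bx in(6,8,10): print(bx,c+bx/1000*np.array([np.cos(M),np.sin(M)]))
"
```

```text
clock: 5.6
tcp_pos: [0.3388, 0.1004, 0.2363]
tool_rot: [1.0, 0.0, 0.0, 0.0]
wrist_force: [0.8, 0.3, -0.5]
width: 0.657
grip_force: 0.0
shift mm [  1.2   0.4 182.3] turn [ 0.   -0.02  0.04] | at [338.8 100.4 236.3] q [ 0.26 -0.04  1.99 -0.    1.19  1.83] F [ 0.8  0.3 -0.5] w 60.0 0.0
140 [0.34355678 0.10147084 0.06097056]
6 [ 0.4757645  -0.25093205]
8 [ 0.47771933 -0.2505094 ]
10 [ 0.47967416 -0.25008675]
```

View pics/top1.png

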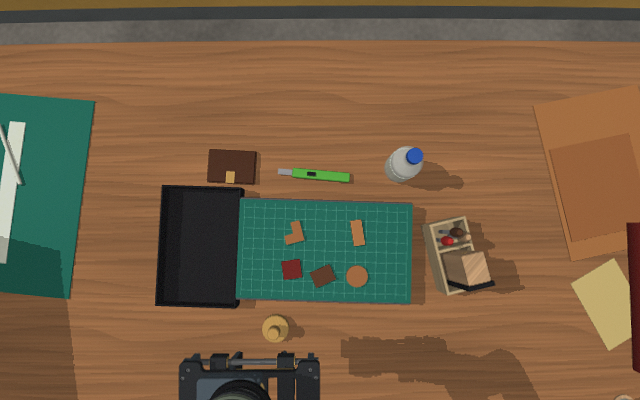

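The weight stands upright on the bench at (275,328), and the mat holds only the five offcuts. Next is the scraper.

```bash
python3 -m inch '[[0.14,0.351,-0.015,0,0,-12.2,0.07],[0.14,0.351,-0.015,0,0,-12.2,0.07],[0.14,0.351,-0.015,0,0,-12.2,0.07],[0.14,0.351,-0.015,0,0,-12.2,0.07],[0.14,0.351,-0.015,0,0,-12.2,0.07],[0.14,0.351,-0.015,0,0,-12.2,0.07],[0.14,0.351,-0.015,0,0,-12.2,0.07],[0.14,0.351,-0.015,0,0,-12.2,0.07],[0.14,0.351,-0.015,0,0,-12.2,0.07],[0.14,0.351,-0.015,0,0,-12.2,0.07],[0.14,0.351,-0.015,0,0,-12.2,0.07],[0.14,0.351,-0.015,0,0,-12.2,0.07]]'; python3 -c "
from h import *
goal([.476,-.251,.146],12.2)"
```

```text
clock: 6.65
tcp_pos: [0.4796, -0.2512, 0.2483]
tool_rot: [0.994, 0.106, -0.001, -0.001]
wrist_force: [-0.2, 0.8, 0.0]
width: 0.769
grip_force: 0.0
shift mm [ -3.4  -0.8 102.3] turn [-0.07  0.05 -0.07] | at [ 479.6 -251.2  248.3] q [-0.5   0.26  1.61  0.    1.27  0.86] F [-0.2  0.8  0. ] w 70.1 0.0
```

```bash
python3 -m inch '[[-0.003,-0.001,0.04,0,0,0,0.07],[-0.003,-0.001,0.07,0,0,0,0.07],[-0.003,-0.001,0.09,0,0,0,0.07],[-0.003,-0.001,0.103,0,0,0,0.07],[-0.003,-0.001,0.103,0,0,0,0.07],[-0.003,-0.001,0.103,0,0,0,0.03],[-0.003,-0.001,0.103,0,0,0,0.03],[-0.003,-0.001,0.103,0,0,0,0.03],[-0.003,-0.001,0.103,0,0,0,0.03],[-0.003,-0.001,0.103,0,0,0,0.03],[-0.003,-0.001,0.103,0,0,0,0.03]]' 45; python3 -c "
from h import *
goal([.476,-.251,.26],12.2)"
```

```text
clock: 7.57
tcp_pos: [0.477, -0.2503, 0.1472]
tool_rot: [0.994, 0.106, 0.001, 0.001]
wrist_force: [0.1, 0.5, 2.3]
width: 0.434
grip_force: 44.9
shift mm [  -1.     0.6 -112.8] turn [ 0.07 -0.09  0.03] | at [ 477.  -250.3  147.2] q [-0.5   0.33  1.78  0.    1.03  0.85] F [0.1 0.5 2.3] w 39.6 44.9
```

```bash
python3 -m inch '[[0,0,-0.02,0,0,0,0.03],[0,0,-0.05,0,0,0,0.03],[0,0,-0.08,0,0,0,0.03],[0,0,-0.11,0,0,0,0.03],[0,0,-0.14,0,0,0,0.03],[0,0,-0.15,0,0,0,0.03],[0,0,-0.15,0,0,0,0.03],[0,0,-0.15,0,0,0,0.03]]'; python3 -c "
from h import *
goal([.40,-.145,.28],-2,40)"
```

```text
clock: 8.23
tcp_pos: [0.476, -0.2498, 0.295]
tool_rot: [0.994, 0.107, -0.001, -0.0]
wrist_force: [0.3, 0.9, -3.2]
width: 0.434
grip_force: 44.9
shift mm [ -52.  -118.5   15.2] turn [-5.02 39.87 13.63] | at [ 476.  -249.8  295. ] q [-0.5   0.23  1.54 -0.    1.38  0.85] F [ 0.3  0.9 -3.2] w 39.6 44.9
```

```bash
python3 -m inch '[[-0.052,-0.119,-0.005,-5,39.9,13.6,0.03],[-0.052,-0.119,-0.005,-5,39.9,13.6,0.03],[-0.052,-0.119,-0.005,-5,39.9,13.6,0.03],[-0.052,-0.119,-0.005,-5,39.9,13.6,0.03],[-0.052,-0.119,-0.005,-5,39.9,13.6,0.03],[-0.052,-0.119,-0.005,-5,39.9,13.6,0.03],[-0.052,-0.119,-0.005,-5,39.9,13.6,0.03],[-0.052,-0.119,-0.005,-5,39.9,13.6,0.03],[-0.052,-0.119,-0.005,-5,39.9,13.6,0.03],[-0.052,-0.119,-0.005,-5,39.9,13.6,0.03]]'; python3 -c "
from h import *
goal([.42,-.145,.25],-2,80)"
```

```text
clock: 9.07
tcp_pos: [0.4018, -0.1455, 0.3018]
tool_rot: [0.939, -0.015, 0.342, 0.006]
wrist_force: [0.9, -0.7, -2.1]
width: 0.438
grip_force: 45.0
shift mm [-19.4  -1.2  51.3] turn [-0.06 39.95  0.14] | at [ 401.8 -145.5  301.8] q [-0.66 -0.24  2.17  0.62  0.71  0.57] F [ 0.9 -0.7 -2.1] w 39.9 45.0
```

```bash
cat > k.py <<'E'
from h import *
from scipy.optimize import least_squares
D=[(.32,1.5655,.5746,.232),(.13,1.81,.456,.2341),(.38,1.83,.539,.1049),(.21,2.29,.3544,.0537),(-.04,1.99,.3534,.2363),(.33,1.78,.5387,.1472),(.23,1.54,.5376,.295)]
def rz(p,q2,q3): a,b,bo,h,ro=p; return np.array([ro+a*np.sin(q2)+b*np.sin(q2+q3)+bo*np.cos(q2+q3),h+a*np.cos(q2)+b*np.cos(q2+q3)-bo*np.sin(q2+q3)])
f=least_squares(lambda p:np.concatenate([rz(p,d[0],d[1])-np.array(d[2:]) for d in D]+[np.array([p[2],p[4]])*.05]),[.4,.4,0,.2,0])
print(np.round(f.x,3),abs(f.fun).max())
p=f.x
def fk(q,t):
    r,z=rz(p,q[1],q[2]);z+=t
    w=np.array([r*np.cos(q[0]),r*np.sin(q[0]),z])
    M=R.from_euler('ZYZYZ',[q[0],q[1]+q[2],q[3],q[4],q[5]])
    return w+M.apply([0,0,t]),M
s=ctrl.observe();q=s['q']
g=least_squares(lambda t:fk(q,t[0])[0]-s['tcp_pos'],[.2]);t=g.x[0];print('t',t,g.fun)
_,M=fk(q,t);C=M.inv()*R.from_quat(s['tool_rot']);print('flange-tool',C.as_rotvec(degrees=True))
lo=np.array([-3.11,-.84,.21,-1.34,.05,-2.56]);hi=np.array([3.11,2.01,2.61,4.49,2.63,2.56])
def ik(pos,yaw,tilt):
    B=R.from_euler('z',yaw,degrees=True)*R.from_matrix(np.diag([1,-1,-1.]))*R.from_euler('y',tilt,degrees=True)
    def e(x):
        P,M=fk(x,t);return np.r_[(P-pos)*5,((M*C).inv()*B).as_rotvec()]
    x=least_squares(e,np.clip(q,lo+.01,hi-.01),bounds=(lo,hi));P,M=fk(x.x,t)
    print(np.round(pos,3),yaw,tilt,'err mm',np.round(1000*np.linalg.norm(P-pos),1),'rot',np.round(((M*C).inv()*B).magnitude()*57.3,1),'q',np.round(x.x,2))
E
python3 - <<'E'
from k import *
for z in(.2,.13,.093):
  for ti in(60,75,90):
    ik(np.array([.435,-.14,z]),-2,ti)
ik(np.array([.435,-.14,.093]),-18,90);ik(np.array([.46,-.16,.093]),-18,90);ik(np.array([.5,-.14,.093]),-2,90)
E
```

```text
[ 0.594  0.415  0.022 -0.181 -0.   ] 0.002573268619258051Traceback (most recent call last):
  File "<stdin>", line 1, in <module>
  File "k.py", line 14, in <module>
    g=least_squares(lambda t:fk(q,t[0])[0]-s['tcp_pos'],[.2]);t=g.x[0];print('t',t,g.fun)
    return func(*args, **kwargs)
    vector_fun = VectorFunction(
        fun_wrapped,
    ...<6 lines>...
        workers=workers
    )
    self._update_fun()
    ~~~~~~~~~~~~~~~~^^
    self.f = self.fun_wrapped(xp_copy(self.x))
             ~~~~~~~~~~~~~~~~^^^^^^^^^^^^^^^^^
    return np.atleast_1d(self.fun(x))
                         ~~~~~~~~^^^
    return self.f(x, *self.args, **self.kwargs)
           ~~~~~~^^^^^^^^^^^^^^^^^^^^^^^^^^^^^^
  File "k.py", line 14, in <lambda>
    g=least_squares(lambda t:fk(q,t[0])[0]-s['tcp_pos'],[.2]);t=g.x[0];print('t',t,g.fun)
                             ~~^^^^^^^^
  File "k.py", line 11, in fk
    M=R.from_euler('ZYZYZ',[q[0],q[1]+q[2],q[3],q[4],q[5]])
  File "scipy/spatial/transform/_rotation.pyx", line 1413, in scipy.spatial.transform._rotation.Rotation.from_euler
ValueError: Expected axis specification to be a non-empty string of upto 3 characters, got ZYZYZ
```

```bash
sed -i "s/M=R.from_euler('ZYZYZ',.*/M=R.from_euler('ZYZ',[q[0],q[1]+q[2],q[3]])*R.from_euler('YZ',[q[4],q[5]])/" k.py
python3 - <<'E'
from k import *
for z in(.2,.13,.093):
  for ti in(60,75,90):
    ik(np.array([.435,-.14,z]),-2,ti)
ik(np.array([.435,-.14,.093]),-18,90);ik(np.array([.46,-.16,.093]),-18,90);ik(np.array([.5,-.14,.093]),-2,90)
E
```

```text
[ 0.594  0.415  0.022 -0.181 -0.   ] 0.002573268619258051
t 0.32726726135471296 [-0.00123963 -0.00863685  0.00257741]
flange-tool [-3.53270803e-15  2.23002195e-14  9.00000000e+01]
[ 0.435 -0.14   0.2  ] -2 60 err mm 0.0 rot 0.0 q [-0.71  0.04  2.61  2.15  0.7  -1.09]
[ 0.435 -0.14   0.2  ] -2 75 err mm 20.0 rot 9.3 q [-0.88  0.16  2.61  2.02  0.99 -1.17]
[ 0.435 -0.14   0.2  ] -2 90 err mm 35.3 rot 16.2 q [-1.06  0.51  2.61  1.85  1.45 -1.53]
[ 0.435 -0.14   0.13 ] -2 60 err mm 12.8 rot 5.9 q [-0.73  0.21  2.61  2.17  0.75 -1.21]
[ 0.435 -0.14   0.13 ] -2 75 err mm 30.8 rot 14.2 q [-0.94  0.42  2.61  1.97  1.11 -1.39]
[ 0.435 -0.14   0.13 ] -2 90 err mm 37.8 rot 17.3 q [-1.08  0.97  2.61  1.76  1.7  -2.01]
[ 0.435 -0.14   0.093] -2 60 err mm 18.6 rot 8.6 q [-0.74  0.32  2.61  2.18  0.79 -1.29]
[ 0.435 -0.14   0.093] -2 75 err mm 34.6 rot 15.8 q [-0.99  0.6   2.61  1.95  1.22 -1.56]
[ 0.435 -0.14   0.093] -2 90 err mm 35.5 rot 16.2 q [-1.07  1.21  2.61  1.72  1.83 -2.26]
[ 0.435 -0.14   0.093] -18 90 err mm 63.3 rot 23.7 q [-0.83  1.5   2.61  1.77  2.34 -2.56]
[ 0.46  -0.16   0.093] -18 90 err mm 50.3 rot 20.3 q [-0.65  1.54  2.61  1.96  2.63 -2.56]
[ 0.5   -0.14   0.093] -2 90 err mm 27.3 rot 10.8 q [-0.81  1.16  2.61  2.06  1.98 -2.12]
```

```bash
cat > s.py <<'E'
from k import *
def ik2(pos,yaw,tilt):
    B=R.from_euler('z',yaw,degrees=True)*R.from_matrix(np.diag([1,-1,-1.]))*R.from_euler('y',tilt,degrees=True)
    e=lambda x:np.r_[(fk(x,t)[0]-pos)*5,((fk(x,t)[1]*C).inv()*B).as_rotvec()]
    best=None
    for s0 in(q,[-1,.5,2,1.5,1.5,-1.5],[-.6,.5,2,-1.2,1.5,1.],[-1.2,.5,2,0,.3,0]):
        x=least_squares(e,np.clip(s0,lo+.01,hi-.01),bounds=(lo,hi),max_nfev=60)
        if best is None or x.cost<best.cost:best=x
    return best
if __name__=='__main__':
  for tilt in(80,):
    for mid in((.33,-.16),(.3,-.3),(.35,-.38),(.4,-.42),(.3,-.5)):
      for yaw in(-120,-90,-60,-30,0,30,60,90):
        u=np.array([np.cos(np.radians(yaw)),np.sin(np.radians(yaw))])
        pos=np.r_[np.array(mid)-.055*u,.046]
        b=ik2(pos,yaw,tilt)
        if b.cost<1e-5: print(tilt,mid,yaw,np.round(b.x,2),'margin',np.round(np.minimum(b.x-lo,hi-b.x).min(),2))
E
timeout 500 python3 s.py
```

```text
[ 0.594  0.415  0.022 -0.181 -0.   ] 0.002573268619258051
t 0.32726726135471296 [-0.00123963 -0.00863685  0.00257741]
flange-tool [-3.53270803e-15  2.23002195e-14  9.00000000e+01]
80 (0.33, -0.16) 30 [-1.56  0.94  2.47  1.11  1.27 -1.81] margin 0.14
80 (0.33, -0.16) 60 [-1.29  0.9   2.09  0.79  1.51 -1.46] margin 0.52
80 (0.33, -0.16) 90 [-1.02  0.95  1.77  0.55  1.75 -1.35] margin 0.84
80 (0.3, -0.3) 0 [-1.82  0.98  2.56  1.41  1.31 -1.97] margin 0.05
80 (0.3, -0.3) 30 [-1.63  0.89  2.13  0.98  1.46 -1.47] margin 0.48
80 (0.3, -0.3) 60 [-1.39  0.95  1.76  0.7   1.73 -1.3 ] margin 0.85
80 (0.3, -0.3) 90 [-1.15  1.03  1.47  0.45  1.98 -1.3 ] margin 0.65
80 (0.35, -0.38) 0 [-1.64  0.91  2.39  1.53  1.39 -1.73] margin 0.22
80 (0.35, -0.38) 30 [-1.53  0.92  1.93  1.06  1.54 -1.31] margin 0.68
80 (0.35, -0.38) 60 [-1.35  1.02  1.51  0.77  1.84 -1.15] margin 0.79
80 (0.35, -0.38) 90 [-1.14  1.14  1.16  0.52  2.16 -1.18] margin 0.47
80 (0.4, -0.42) 0 [-1.52  0.9   2.29  1.63  1.4  -1.62] margin 0.32
80 (0.4, -0.42) 30 [-1.45  0.94  1.82  1.13  1.55 -1.22] margin 0.79
80 (0.4, -0.42) 60 [-1.29  1.07  1.36  0.84  1.9  -1.05] margin 0.73
80 (0.4, -0.42) 90 [-1.11  1.22  0.93  0.61  2.27 -1.06] margin 0.36
80 (0.3, -0.5) -90 [-0.39  0.96  2.53  4.29  1.53 -1.25] margin 0.08
80 (0.3, -0.5) -30 [-1.66  0.98  2.56  2.04  1.57 -1.92] margin 0.05
80 (0.3, -0.5) 0 [-1.72  0.9   2.09  1.39  1.42 -1.42] margin 0.52
80 (0.3, -0.5) 30 [-1.61  0.99  1.62  1.    1.69 -1.12] margin 0.94
80 (0.3, -0.5) 60 [-1.44  1.14  1.16  0.75  2.06 -1.03] margin 0.57
80 (0.3, -0.5) 90 [-1.24  1.28  0.77  0.5   2.41 -1.12] margin 0.22
```

```bash
cat > s2.py <<'E'
from k import *
import k
def chain(L):
    for pos,yaw,tilt in L:
        B=R.from_euler('z',yaw,degrees=True)*R.from_matrix(np.diag([1,-1,-1.]))*R.from_euler('y',tilt,degrees=True)
        e=lambda x:np.r_[(fk(x,t)[0]-pos)*5,((fk(x,t)[1]*C).inv()*B).as_rotvec()]
        x=least_squares(e,np.clip(k.q,lo+.01,hi-.01),bounds=(lo,hi));k.q=x.x
        print(pos,yaw,tilt,'cost',round(x.cost,5),np.round(x.x,2))
E
python3 - <<'E'
from s2 import *
chain([((.37,-.2,.3),18,40),((.34,-.25,.3),30,40),((.305,-.3,.3),45,40),((.2725,-.348,.3),60,40),((.2725,-.348,.25),60,60),((.2725,-.348,.2),60,80),((.2725,-.348,.1),60,80),((.2725,-.348,.045),60,80)])
goal([.2725,-.348,.3],60,40)
E
```

```text
[ 0.594  0.415  0.022 -0.181 -0.   ] 0.002573268619258051
t 0.32726726135471296 [-0.00123963 -0.00863685  0.00257741]
flange-tool [-3.53270803e-15  2.23002195e-14  9.00000000e+01]
(0.37, -0.2, 0.3) 18 40 cost 0.0 [-1.   -0.1   2.08  0.77  1.1  -0.09]
(0.34, -0.25, 0.3) 30 40 cost 0.0 [-1.15  0.03  1.96  0.72  1.32 -0.35]
(0.305, -0.3, 0.3) 45 40 cost 0.0 [-1.24  0.17  1.8   0.62  1.53 -0.59]
(0.2725, -0.348, 0.3) 60 40 cost 0.0 [-1.27  0.3   1.62  0.5   1.72 -0.79]
(0.2725, -0.348, 0.25) 60 60 cost 0.0 [-1.35  0.49  1.69  0.65  1.81 -0.96]
(0.2725, -0.348, 0.2) 60 80 cost 0.0 [-1.4   0.72  1.74  0.74  1.92 -1.12]
(0.2725, -0.348, 0.1) 60 80 cost 0.0 [-1.4   0.87  1.76  0.71  1.79 -1.24]
(0.2725, -0.348, 0.045) 60 80 cost 0.0 [-1.4   0.95  1.76  0.7   1.73 -1.3 ]
shift mm [-95.2 206.6 -77.3] turn [ 39.86  -0.   -47.34] | at [ 401.8 -145.5  301.8] q [-0.66 -0.24  2.17  0.62  0.71  0.57] F [ 0.9 -0.7 -2.1] w 39.9 45.0
```

```bash
python3 -m inch '[[-0.095,0.207,-0.077,39.9,0,-47.3,0.03],[-0.095,0.207,-0.077,39.9,0,-47.3,0.03],[-0.095,0.207,-0.077,39.9,0,-47.3,0.03],[-0.095,0.207,-0.077,39.9,0,-47.3,0.03],[-0.095,0.207,-0.077,39.9,0,-47.3,0.03],[-0.095,0.207,-0.077,39.9,0,-47.3,0.03],[-0.095,0.207,-0.077,39.9,0,-47.3,0.03],[-0.095,0.207,-0.077,39.9,0,-47.3,0.03],[-0.095,0.207,-0.077,39.9,0,-47.3,0.03],[-0.095,0.207,-0.077,39.9,0,-47.3,0.03],[-0.095,0.207,-0.077,39.9,0,-47.3,0.03],[-0.095,0.207,-0.077,39.9,0,-47.3,0.03]]'; python3 -c "
from h import *
goal([.2725,-.348,.2],60,80)"
```

```text
clock: 10.07
tcp_pos: [0.2722, -0.3491, 0.298]
tool_rot: [0.814, 0.469, 0.296, -0.172]
wrist_force: [0.1, 0.2, -2.7]
width: 0.438
grip_force: 45.0
shift mm [-62.2  -0.2  75.8] turn [ 0.05 39.99 -0.16] | at [ 272.2 -349.1  298. ] q [-1.28  0.29  1.63  0.49  1.72 -0.8 ] F [ 0.1  0.2 -2.7] w 40.0 45.0
```

```bash
python3 -m inch '[[-0.062,0,0.076,0,44,0,0.03],[-0.062,0,0.076,0,44,0,0.03],[-0.062,0,0.076,0,44,0,0.03],[-0.062,0,0.076,0,44,0,0.03],[-0.062,0,0.076,0,44,0,0.03],[-0.062,0,0.076,0,44,0,0.03],[-0.062,0,0.076,0,44,0,0.03],[-0.062,0,0.076,0,44,0,0.03],[-0.062,0,0.076,0,44,0,0.03],[-0.062,0,0.076,0,44,0,0.03]]'; python3 -c "
from h import *
goal([.2725,-.348,.065],60,84)
p,P=grab('top','top2');cv2.imwrite('pics/c.png',cv2.resize(p[200:400,300:640,::-1],None,fx=2,fy=2))"
```

```text
clock: 10.9
tcp_pos: [0.2722, -0.3462, 0.2021]
tool_rot: [0.644, 0.372, 0.579, -0.333]
wrist_force: [0.3, 0.6, -1.7]
width: 0.434
grip_force: 45.0
shift mm [-136.5    0.9   13.4] turn [0.07 0.19 0.1 ] | at [ 272.2 -346.2  202.1] q [-1.41  0.73  1.75  0.75  1.96 -1.14] F [ 0.3  0.6 -1.7] w 39.6 45.0
```

View pics/c.png

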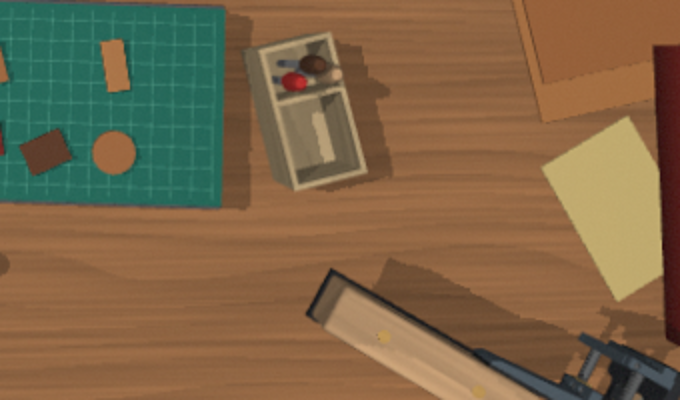

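The scraper is held back-up and nearly level; its free end shows at crop (325,295), clear of the caddy. Lowering it.

```bash
python3 -m inch '[[-0.035,0,0.0035,0,0,0,0.03],[-0.07,0,0.007,0,0,0,0.03],[-0.1,0,0.01,0,0,0,0.03],[-0.125,0,0.0125,0,0,0,0.03],[-0.14,0,0.014,0,0,0,0.03],[-0.146,0,0.0146,0,0,0,0.03],[-0.149,0,0.015,0,0,0,0.03],[-0.149,0,0.015,0,0,0,0.03],[-0.149,0,0.015,0,0,0,0.03]]'; python3 -c "
from h import *
goal([.2725,-.348,.05],60,84)"
```

```text
clock: 11.7
tcp_pos: [0.2718, -0.3468, 0.0554]
tool_rot: [0.641, 0.37, 0.582, -0.335]
wrist_force: [-1.6, -2.2, 5.7]
width: 0.439
grip_force: 45.0
shift mm [-5.4  1.2 -0.2] turn [ 0.1  -0.42  0.11] | at [ 271.8 -346.8   55.4] q [-1.41  0.96  1.77  0.71  1.79 -1.31] F [-1.6 -2.2  5.7] w 40.0 45.0
```

```bash
python3 -m inch '[[-0.003,0,0,0,1,0,0.03],[-0.005,0,0,0,2,0,0.03],[-0.005,0,0,0,2,0,0.06],[-0.005,0,0,0,2,0,0.06],[-0.005,0,0,0,2,0,0.06],[-0.005,0,0,0,2,0,0.06],[-0.005,0,0,0,2,0,0.06],[-0.005,0,0,0,2,0,0.06],[-0.005,0,-0.015,0,2,0,0.06],[-0.005,0,-0.03,0,2,0,0.06],[-0.005,0,-0.05,0,2,0,0.06],[-0.005,0,-0.08,0,2,0,0.06]]'; python3 -c "
from h import *
goal([.2725,-.348,.2],60,40)"
```

```text
clock: 12.7
tcp_pos: [0.2317, -0.4151, 0.0548]
tool_rot: [0.632, 0.365, 0.591, -0.343]
wrist_force: [1.4, -0.1, -0.0]
width: 0.655
grip_force: 0.0
shift mm [150.    1.6  68.8] turn [ -0.08 -46.23  -0.1 ] | at [ 231.7 -415.1   54.8] q [-1.48  1.02  1.59  0.66  1.93 -1.25] F [ 1.4 -0.1 -0. ] w 59.7 0.0
```

```bash
python3 -m inch '[[0.03,0,-0.01,0,0,0,0.06],[0.06,0,-0.01,0,0,0,0.06],[0.1,0,-0.01,0,0,0,0.06],[0.14,0,-0.01,0,-40,0,0.07],[0.17,0,-0.01,0,-40,0,0.07],[0.2,0,-0.01,0,-40,0,0.07],[0.2,0,-0.01,0,-86,0,0.07],[0.2,0,-0.01,0,-86,0,0.07],[0.2,0,-0.01,0,-86,0,0.07],[0.2,0,-0.01,0,-86,0,0.07],[0.2,0,-0.01,0,-86,0,0.07],[0.2,0,-0.01,0,-86,0,0.07]]'; python3 - <<'E'
from h import *
p,P=grab('top','top3')
Z=P[...,2];k=(Z>.045)&(Z<.07)&(P[...,0]<.39)&(P[...,0]>.18)&(P[...,1]<-.18)&(P[...,1]>-.42)
print(k.sum(),rect(P[k]),np.median(Z[k]))
goal([.3,-.3,.2],60)
E
```

```text
clock: 13.7
tcp_pos: [0.2332, -0.413, 0.2555]
tool_rot: [0.852, 0.491, 0.16, -0.091]
wrist_force: [0.2, 2.1, -0.7]
width: 0.768
grip_force: 0.0
1853 (array([ 298.8, -297.7]), array([166.7,  40.8]), 60.2, [[240.0, -360.0], [275.0, -380.0], [358.0, -236.0], [323.0, -215.0]]) 0.05991584723567278
shift mm [ 98.9   1.3 100.3] turn [  0.24 -21.04   0.11] | at [ 234.6 -410.4  258.1] q [-1.26  0.26  1.64  0.27  1.49 -0.79] F [1.3 5.1 2.1] w 69.9 0.0
```

View pics/top3.png

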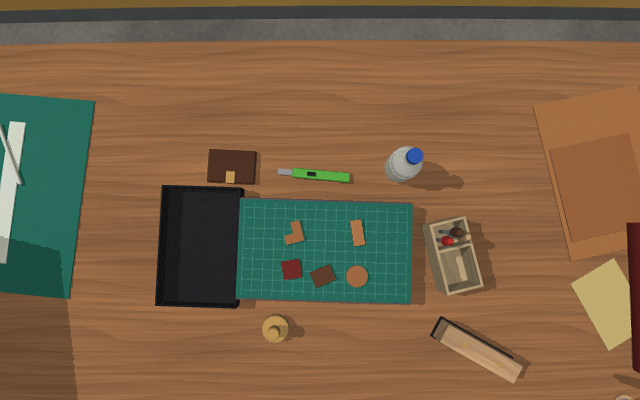

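The scraper lies flat on its sole at (478,350), clear of everything. Regripping across the middle.

```bash
python3 -m inch '[[0.1,0.001,0.1,0,-21,0,0.07],[0.1,0.001,0.1,0,-21,0,0.07],[0.1,0.001,0.1,0,-21,0,0.07],[0.1,0.001,0.1,0,-21,0,0.07],[0.1,0.001,0.1,0,-21,0,0.07],[0.1,0.001,0.1,0,-21,0,0.07],[0.1,0.001,0.1,0,-21,0,0.07]]'; python3 -c "
from h import *
goal([.2988,-.2977,.0495],60.2)"
```

```text
clock: 14.33
tcp_pos: [0.2993, -0.3014, 0.1987]
tool_rot: [0.866, 0.499, 0.005, -0.003]
wrist_force: [-0.1, 0.2, -0.4]
width: 0.765
grip_force: 0.0
shift mm [  1.2  -2.2 149.2] turn [-0.04 -0.66 -0.3 ] | at [ 299.3 -301.4  198.7] q [-0.82  0.11  1.93  0.01  1.1  -0.3 ] F [-0.1  0.2 -0.4] w 69.8 0.0
```

```bash
python3 -m inch '[[0.001,-0.002,0.04,0,0,0,0.07],[0.001,-0.002,0.08,0,0,0,0.07],[0.001,-0.002,0.11,0,0,0,0.07],[0.001,-0.002,0.135,0,0,0,0.07],[0.001,-0.002,0.149,0,0,0,0.07],[0.001,-0.002,0.149,0,0,0,0.07],[0.001,-0.002,0.149,0,0,0,0.03],[0.001,-0.002,0.149,0,0,0,0.03],[0.001,-0.002,0.149,0,0,0,0.03],[0.001,-0.002,0.149,0,0,0,0.03],[0.001,-0.002,0.149,0,0,0,0.03],[0.001,-0.002,0.149,0,0,0,0.03]]' 45; python3 -c "
from h import *
goal([.2988,-.2977,.18],60.2)"
```

```text
clock: 15.33
tcp_pos: [0.2996, -0.2982, 0.0505]
tool_rot: [0.866, 0.499, 0.005, -0.002]
wrist_force: [-1.3, -1.0, 4.2]
width: 0.442
grip_force: 45.0
shift mm [   1.4   -0.6 -129.5] turn [ 0.13 -0.59 -0.27] | at [ 299.6 -298.2   50.5] q [-0.82  0.3   2.15  0.02  0.69 -0.31] F [-1.3 -1.   4.2] w 40.3 45.0
```

```bash
cat >> h.py <<'E'
def goalw(pos,dyaw):
    """like goal, but turning about the world vertical, tilt kept"""
    s=ctrl.observe();A=R.from_quat(s['tool_rot'])
    print('shift mm',np.round(A.inv().apply(np.array(pos)-s['tcp_pos'])*1000,1),'turn',np.round(A.inv().apply([0,0,dyaw]),2),'at',np.round(s['tcp_pos']*1000,1),'F',np.round(s['wrist_force'],1),'T',np.round(s['ft_torque'],2),'w',round(s['width']*91.2,1),round(s['grip_force'],1),'euler',np.round((R.from_matrix(np.diag([1,-1,-1.])).inv()*A).as_euler('zyx',degrees=True),2))
E
python3 -m inch '[[0,0,-0.03,0,0,0,0.03],[0,0,-0.06,0,0,0,0.03],[0,0,-0.1,0,0,0,0.03],[0,0,-0.14,0,0,0,0.03],[0,0,-0.16,0,0,0,0.03],[0,0,-0.16,0,0,0,0.03],[0,0,-0.16,0,0,0,0.03]]'; python3 -c "
from h import *
goalw([.4896,-.1394,.21],-62.4)"
```

```text
clock: 15.92
tcp_pos: [0.2981, -0.2989, 0.2102]
tool_rot: [0.866, 0.5, 0.005, -0.002]
wrist_force: [-0.3, -0.6, -2.5]
width: 0.437
grip_force: 45.0
shift mm [234.   85.9   2.8] turn [-0.67 -0.09 62.4 ] at [ 298.1 -298.9  210.2] F [-0.3 -0.6 -2.5] T [-0.02 -0.04 -0.01] w 39.9 45.0 euler [-59.94   0.38   0.49]
```

```bash
python3 -m inch '[[0.234,0.086,0.003,-0.7,-0.1,62.2,0.03],[0.234,0.086,0.003,-0.7,-0.1,62.2,0.03],[0.234,0.086,0.003,-0.7,-0.1,62.2,0.03],[0.234,0.086,0.003,-0.7,-0.1,62.2,0.03],[0.234,0.086,0.003,-0.7,-0.1,62.2,0.03],[0.234,0.086,0.003,-0.7,-0.1,62.2,0.03],[0.234,0.086,0.003,-0.7,-0.1,62.2,0.03],[0.234,0.086,0.003,-0.7,-0.1,62.2,0.03],[0.234,0.086,0.003,-0.7,-0.1,62.2,0.03],[0.234,0.086,0.003,-0.7,-0.1,62.2,0.03],[0.234,0.086,0.003,-0.7,-0.1,62.2,0.03],[0.234,0.086,0.003,-0.7,-0.1,62.2,0.03]]'; python3 - <<'E'
from h import *
goalw([.4896,-.1394,.105],0)
p,P=grab('scene','sc1');p,P=grab('top','top4')
Z=P[...,2];k=(Z>.195)&(Z<.235)&(P[...,1]<-.09)&(P[...,1]>-.2)&(abs(P[...,0]-.49)<.12);print(k.sum(),rect(P[k]))
cv2.imwrite('pics/c4.png',cv2.resize(p[150:350,140:500,::-1],None,fx=2,fy=2))
E
```

```text
clock: 16.92
tcp_pos: [0.4886, -0.1391, 0.2071]
tool_rot: [1.0, -0.019, 0.003, -0.0]
wrist_force: [0.3, 0.0, -2.6]
width: 0.437
grip_force: 45.0
shift mm [  0.4   0.3 102.1] turn [0. 0. 0.] at [ 488.6 -139.1  207.1] F [ 0.3  0.  -2.6] T [0.02 0.03 0.08] w 39.9 45.0 euler [2.15 0.3  0.01]
1024 (array([ 486.9, -138.3]), array([ 40.7, 164.4]), 87.9, [[404.0, -156.0], [568.0, -162.0], [570.0, -121.0], [406.0, -115.0]])
```

View pics/c4.png

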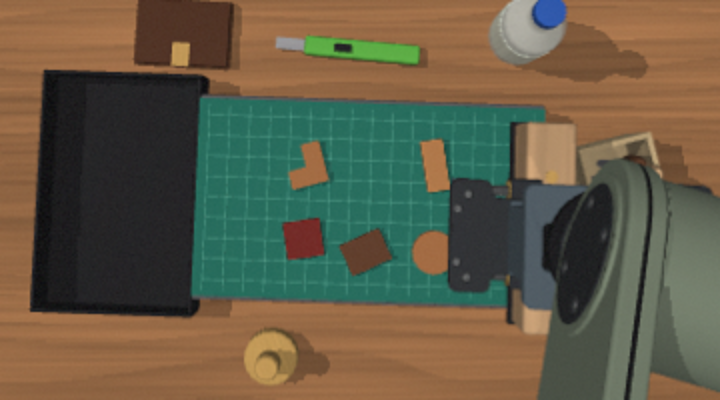

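Scraper sits over the bare caddy end of the mat, parallel to its edge (crop x 510–575), offcuts untouched. Lowering.

```bash
python3 -m inch '[[0.004,0,0.03,0,0,0,0.03],[0.004,0,0.06,0,0,0,0.03],[0.004,0,0.08,0,0,0,0.03],[0.004,0,0.095,0,0,0,0.03],[0.004,0,0.1,0,0,0,0.03],[0.004,0,0.1025,0,0,0,0.03],[0.004,0,0.1025,0,0,0,0.03],[0.004,0,0.1025,0,0,0,0.03]]'; python3 -c "
from h import *
goalw([.494,-.1394,.1035],0)"
```

```text
clock: 17.68
tcp_pos: [0.4954, -0.1402, 0.1077]
tool_rot: [1.0, -0.02, 0.006, 0.001]
wrist_force: [0.1, 0.2, -1.8]
width: 0.436
grip_force: 45.0
shift mm [-1.5 -0.8  4.1] turn [0. 0. 0.] at [ 495.4 -140.2  107.7] F [ 0.1  0.2 -1.8] T [0.03 0.04 0.01] w 39.8 45.0 euler [ 2.27  0.65 -0.1 ]
```

```bash
python3 -m inch '[[0,0,0.001,0,0,0,0.03],[0,0,0.002,0,0,0,0.03],[0,0,0.003,0,0,0,0.03],[0,0,0.003,0,0,0,0.03],[0,0,0.003,0,0,0,0.03]]'; python3 -c "
from h import *
goalw([.494,-.1394,.1035],0)"
```

```text
clock: 18.1
tcp_pos: [0.4948, -0.1399, 0.1039]
tool_rot: [1.0, -0.02, 0.005, 0.001]
wrist_force: [0.1, -1.1, -2.3]
width: 0.435
grip_force: 45.0
shift mm [-0.8 -0.5  0.4] turn [0. 0. 0.] at [ 494.8 -139.9  103.9] F [ 0.1 -1.1 -2.3] T [0.04 0.04 0.01] w 39.7 45.0 euler [ 2.28  0.56 -0.07]
```

```bash
python3 -m inch '[[0,0,0.001,0,0,0,0.03],[0,0,0.0015,0,0,0,0.03],[0,0,0.0015,0,0,0,0.03],[0,0,0.0015,0,0,0,0.03]]'; python3 -c "
from h import *
goalw([.499,.172,.1025],0)"
```

```text
clock: 18.43
tcp_pos: [0.4949, -0.14, 0.1036]
tool_rot: [1.0, -0.02, 0.005, 0.001]
wrist_force: [-2.0, 0.3, 7.0]
width: 0.433
grip_force: 45.0
shift mm [  -8.4 -311.9    0.7] turn [0. 0. 0.] at [ 494.9 -140.   103.6] F [-2.   0.3  7. ] T [ 0.29  0.45 -0.  ] w 39.5 45.0 euler [ 2.28  0.6  -0.08]
```

```bash
python3 -m inch '[[0,-0.008,0,0,0,0,0.03],[0,-0.018,0,0,0,0,0.03],[0,-0.028,0,0,0,0,0.03],[0,-0.038,0,0,0,0,0.03],[0,-0.048,0,0,0,0,0.03],[0,-0.058,0,0,0,0,0.03],[0,-0.068,0,0,0,0,0.03],[0,-0.078,0,0,0,0,0.03],[0,-0.088,0,0,0,0,0.03],[0,-0.098,0,0,0,0,0.03],[0,-0.108,0,0,0,0,0.03],[0,-0.118,0,0,0,0,0.03]]'; python3 -m inch '[[0,-0.01,0,0,0,0,0.03],[0,-0.02,0,0,0,0,0.03],[0,-0.03,0,0,0,0,0.03],[0,-0.04,0,0,0,0,0.03],[0,-0.05,0,0,0,0,0.03],[0,-0.06,0,0,0,0,0.03],[0,-0.07,0,0,0,0,0.03],[0,-0.08,0,0,0,0,0.03],[0,-0.09,0,0,0,0,0.03],[0,-0.1,0,0,0,0,0.03],[0,-0.106,0,0,0,0,0.03],[0,-0.106,0,0,0,0,0.03]]';  python3 -c "
from h import *
goalw([.499,.172,.1035],0)
grab('scene','sc2');p,P=grab('top');cv2.imwrite('pics/c5.png',np.vstack([cv2.resize(cv2.imread('pics/sc2.png')[100:270,180:480],(600,340)),cv2.resize(p[180:310,140:440,::-1],(600,260))]))"
```

```text
clock: 19.43
tcp_pos: [0.5007, -0.0226, 0.1036]
tool_rot: [1.0, -0.019, 0.006, 0.002]
wrist_force: [-0.2, -5.1, 7.2]
width: 0.438
grip_force: 45.0
clock: 20.43
tcp_pos: [0.5047, 0.0845, 0.1036]
tool_rot: [1.0, -0.019, 0.006, 0.001]
wrist_force: [-0.8, -2.7, 6.8]
width: 0.434
grip_force: 45.0
shift mm [ -9.  -87.3  -0.2] turn [0. 0. 0.] at [504.7  84.5 103.6] F [-0.8 -2.7  6.8] T [-0.25  0.35  0.19] w 39.6 45.0 euler [ 2.16  0.71 -0.11]
```

View pics/c5.png

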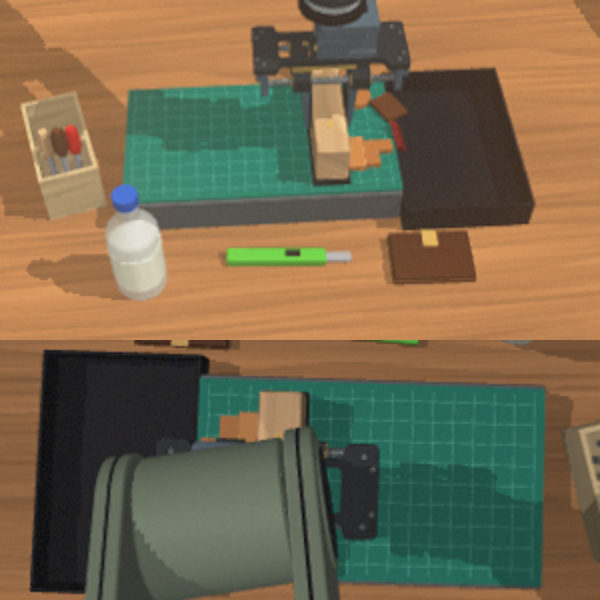

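All five offcuts are ahead of the sole with none left behind, and the red one is already tipping over the tray edge. Finishing the wipe.

```bash
python3 -m inch '[[0,-0.008,0,0,0,0,0.03],[0,-0.016,0,0,0,0,0.03],[0,-0.025,0,0,0,0,0.03],[0,-0.034,0,0,0,0,0.03],[0,-0.042,0,0,0,0,0.03],[0,-0.05,0,0,0,0,0.03],[0,-0.058,0,0,0,0,0.03],[0,-0.066,0,0,0,0,0.03],[0,-0.074,0,0,0,0,0.03],[0,-0.082,-0.0005,0,0,0,0.03],[0,-0.09,-0.0005,0,0,0,0.03],[0,-0.095,-0.0005,0,0,0,0.03]]'; python3 -c "
from h import *
goalw([.499,.172,.1035],0)
p,P=grab('scene');cv2.imwrite('pics/c6.png',cv2.resize(p[100:270,180:480,::-1],(750,425)))"
```

```text
clock: 21.53
tcp_pos: [0.5078, 0.1786, 0.1035]
tool_rot: [1.0, -0.019, 0.005, 0.002]
wrist_force: [-1.0, -7.4, 7.4]
width: 0.438
grip_force: 45.0
shift mm [-8.6  6.9 -0.1] turn [0. 0. 0.] at [507.8 178.6 103.5] F [-1.  -7.4  7.4] T [-1.44  0.15  0.02] w 39.9 45.0 euler [ 2.18  0.62 -0.2 ]
```

View pics/c6.png

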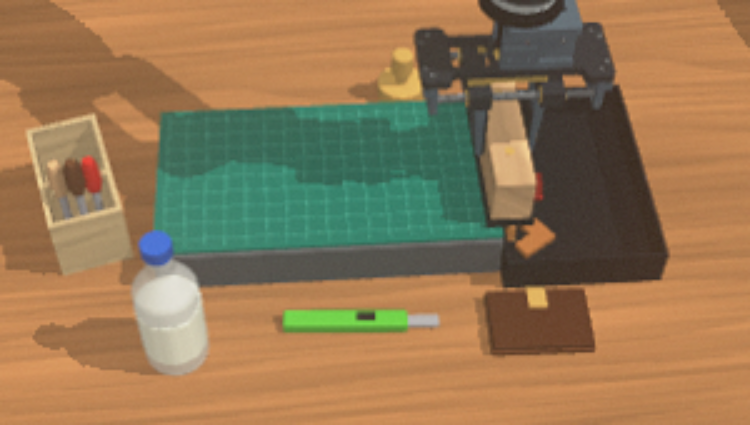

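```bash
python3 -m inch '[[0,0,-0.005,0,0,0,0.03],[0,0,-0.012,0,0,0,0.03],[0,0.02,-0.012,0,0,0,0.03],[0,0.05,-0.012,0,0,0,0.03],[0,0.08,-0.012,0,0,0,0.03],[0,0.11,-0.012,0,0,0,0.03],[0,0.14,-0.012,0,0,0,0.03],[0,0.16,-0.012,0,0,0,0.03],[0,0.16,-0.012,0,0,0,0.03],[0,0.16,-0.012,0,0,0,0.03]]'; python3 -c "
from h import *
goalw([.499,.0026,.1035],0)
p,P=grab('scene');q,P=grab('top');cv2.imwrite('pics/c7.png',np.vstack([cv2.resize(p[100:250,270:480,::-1],(420,300)),cv2.resize(q[170:320,140:350,::-1],(420,300))]))"
```

```text
clock: 22.42
tcp_pos: [0.5009, 0.0185, 0.1148]
tool_rot: [1.0, -0.021, 0.005, 0.0]
wrist_force: [-0.1, 0.1, -2.5]
width: 0.439
grip_force: 45.0
shift mm [-1.4 16.  11.3] turn [0. 0. 0.] at [500.9  18.5 114.8] F [-0.1  0.1 -2.5] T [ 0.03  0.01 -0.01] w 40.0 45.0 euler [ 2.44  0.55 -0.02]
```

View pics/c7.png

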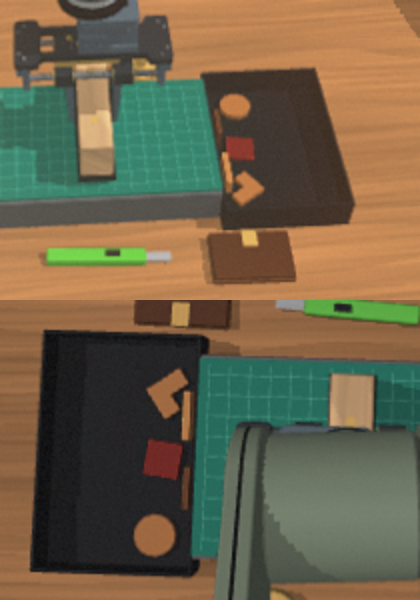

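All five offcuts are in the tray. Two of them (strip and dark rectangle) stand on edge against the inner wall, so I'll set the scraper down and then check those.

```bash
python3 -m inch '[[0,0,0.005,0,0,0,0.03],[0,0,0.009,0,0,0,0.03],[0,0,0.011,0,0,0,0.03],[0,0,0.0115,0,0,0,0.03],[0,0,0.0115,0,0,0,0.03],[0,0,0.0115,0,0,0,0.065],[0,0,0.0115,0,0,0,0.065],[0,0,0.0115,0,0,0,0.065],[0,0,0.0115,0,0,0,0.065],[0,0,-0.03,0,0,0,0.065],[0,0,-0.07,0,0,0,0.065],[0,0,-0.11,0,0,0,0.065]]'; python3 -m inch '[[-0.04,0.04,-0.14,0,0,0,0.065],[-0.08,0.08,-0.14,0,0,0,0.065],[-0.11,0.11,-0.14,0,0,0,0.065],[-0.13,0.14,-0.14,0,0,0,0.065],[-0.13,0.17,-0.14,0,0,0,0.065],[-0.13,0.2,-0.14,0,0,0,0.065],[-0.13,0.2,-0.14,0,0,0,0.065]]'; python3 - <<'E'
from h import *
p,P=grab('top','top8');Z=P[...,2]
a=np.radians(2.2);ex=np.array([np.cos(a),-np.sin(a)]);ey=np.array([np.sin(a),np.cos(a)])
D=P[...,:2]-np.array([.499,.0026]);X=D@ex;Y=D@ey-.251   # tray frame (170+1+80)
hsv=cv2.cvtColor(p,cv2.COLOR_RGB2HSV);m=(abs(X)<.12)&(Y>-.1)&(Y<.08)&(hsv[...,1]>90)&((hsv[...,0]<20)|(hsv[...,0]>165))&(hsv[...,2]>50)
m[:185]=0
n,l,st,ce=cv2.connectedComponentsWithStats(m.astype(np.uint8))
for i in range(1,n):
    k=l==i
    if st[i,4]>15: print(st[i,4],ce[i].round(),'x',np.round([X[k].min(),X[k].max()],3),'y',np.round([Y[k].min(),Y[k].max()],3),'z',np.round(np.percentile(Z[k],[5,50,95]),3))
k=(Z>.1)&(Z<.12)&(abs(P[...,0]-.5)<.1)&(abs(P[...,1])<.1);print('scraper',rect(P[k]),np.median(Z[k]))
k=(Z>.05)&(Z<.07)&(abs(P[...,0]-.34)<.03)&(abs(P[...,1]-.1)<.04);print('weight',P[k].mean(0))
goal([.4,-.15,.3])
E
```

```text
clock: 23.52
tcp_pos: [0.4994, 0.0191, 0.2256]
tool_rot: [1.0, -0.02, 0.004, 0.001]
wrist_force: [1.3, -0.7, -0.1]
width: 0.712
grip_force: 0.0
clock: 24.1
tcp_pos: [0.3611, -0.1723, 0.3637]
tool_rot: [1.0, -0.019, 0.006, 0.001]
wrist_force: [0.8, -0.1, -0.7]
width: 0.712
grip_force: 0.0
77 [248. 193.] x [0.103 0.12 ] y [-0.1  -0.08] z [-0.002 -0.     0.003]
280 [223. 216.] x [0.035 0.087] y [-0.061 -0.019] z [0.004 0.011 0.013]
149 [233. 227.] x [0.013 0.064] y [-0.07  -0.056] z [0.005 0.025 0.028]
325 [221. 249.] x [-0.026  0.014] y [-0.06 -0.02] z [0.008 0.011 0.013]
72 [232. 264.] x [-0.053 -0.013] y [-0.072 -0.06 ] z [0.033 0.036 0.038]
359 [217. 287.] x [-0.107 -0.064] y [-0.055 -0.013] z [0.004 0.011 0.013]
50 [244. 302.] x [-0.12 -0.11] y [-0.099 -0.08 ] z [-0.002  0.     0.002]
scraper (array([497.7,  21.1]), array([ 40. , 166.5]), 87.8, [[414.0, 4.0], [580.0, -2.0], [582.0, 38.0], [415.0, 44.0]]) 0.1128732051242286
weight [0.34356967 0.1014827  0.0608506 ]
shift mm [ 38.7 -32.1  65.2] turn [ 0.58 -0.63 -2.7 ] | at [ 359.1 -179.6  365.1] q [-0.49 -0.03  1.66 -0.    1.5   1.13] F [-0.2 -3.8  1.8] w 65.0 0.0
```

View pics/top8.png

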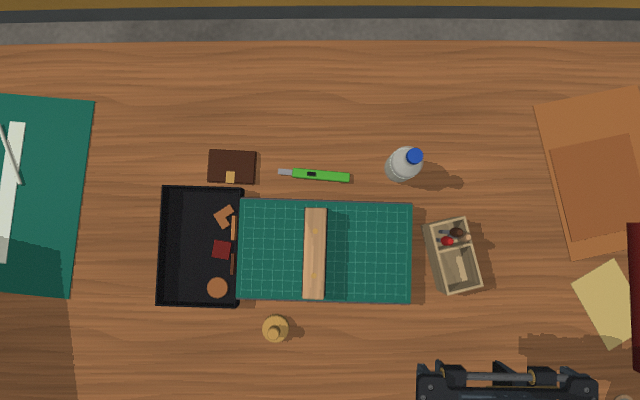

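The five offcuts lie within the tray outline, all under 40 mm up, with the scraper flat on the mat, the weight upright and the bystanders unmoved. Settling, then handing in.

```bash
python3 -m inch '[[0,0,0,0,0,0,0.065],[0,0,0,0,0,0,0.065],[0,0,0,0,0,0,0.065],[0,0,0,0,0,0,0.065],[0,0,0,0,0,0,0.065],[0,0,0,0,0,0,0.065]]'; python3 -c "
from workcell import ctrl
print(ctrl.job_done())"
```

```text
clock: 24.65
tcp_pos: [0.3629, -0.1703, 0.3622]
tool_rot: [1.0, -0.019, 0.004, 0.0]
wrist_force: [-0.7, -0.1, -0.5]
width: 0.714
grip_force: 0.0
the job is handed in; nothing more can be done
None
```

I handed the job in at about 25 s of the 72 s allowed; no verdict came back, but the last picture shows all five offcuts in the tray (two on edge against its wall), the scraper flat on its sole on the cleared mat, the weight upright on the bench, and the bottle, wallet and knife in place.

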